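# Sweep washed spacer rings through the drain-board gate

### The job

Clear the three washed spacer rings (flat steel rings) off the drain board: with the fingertips, push them across the board and through the narrow gate one at a time, each dropping into the slot behind the gate before the next one goes through. Only push or slide them, never pick up or lift them. Leave the socket and the bolt standing where they are on the board, leave the things around it alone, and finish with the hand clear of everything.

Things in the scene. Friction and masses are not known exactly. Their poses are not given: they have to be found in the camera images.
- board: Fixed black drain board on legs. Origin on the table under the deck's middle; +x points across the deck to the gate, z up. The flat deck, 70 mm above the table, spans x -100 to 100, y -147 to 147 mm between side rims (6 mm thick, 12 mm high); open at x -100. At x 100 to 106 mm stands a grey fence, 16 mm higher than the deck, with a gap at y -25 to 25 mm: the gate. Place and yaw vary.
- gate (a point): Middle of the 50 mm wide gate, at deck height, exactly on the deck's edge (board x 100, y 0, z 70 mm); axes as the board's, +x leads through the gate. The deck ends here: a ring whose centre has passed this edge tips into the slot by itself, so the fingers need not enter the gate.
- slot (a point): Middle of the floor of the slot, the open-topped grey pocket right behind the gate (board x 135.5, y 0, z 5 mm). 71 mm long (board x), 50 mm wide, 65 mm deep from deck to floor; its side and far walls, 6 mm thick, rise 16 mm above the deck. Axes as the board's.
- ring1_mid (a point): Centre of spacer ring 1 of three equal plain steel rings, 38 mm outside, 20 mm bore, 10 mm thick, about 65 g. They start flat on the deck (centre 5 mm above it), apart from one another, within 60 mm (board x) and 90 mm (board y) of its middle. z is the ring's own axis.
- ring2_mid (a point): Centre of spacer ring 2 of three equal plain steel rings, 38 mm outside, 20 mm bore, 10 mm thick, about 65 g. They start flat on the deck (centre 5 mm above it), apart from one another, within 60 mm (board x) and 90 mm (board y) of its middle. z is the ring's own axis.
- ring3_mid (a point): Centre of spacer ring 3 of three equal plain steel rings, 38 mm outside, 20 mm bore, 10 mm thick, about 65 g. They start flat on the deck (centre 5 mm above it), apart from one another, within 60 mm (board x) and 90 mm (board y) of its middle. z is the ring's own axis.
- socket: Steel wrench socket standing on the deck, 29 mm diameter, 38 mm tall, near one end of the fence; loose, to be left standing. Origin at the middle of its underside, z up.
- bolt: Steel hex bolt standing on its head on the deck: head 27 mm across and 9 mm high, shank 12 mm thick, 41 mm tall in all, near the other end of the fence; loose, to be left standing. Origin at the middle of its underside, z up.
- flask: White round bottle, 64 mm diameter, 170 mm tall, standing on the table left of the board; bystander. Origin at the middle of its underside.
- wrench: Steel spanner, 200 mm long, lying flat on the table right of the board; bystander. Origin under its middle, x along it.
- brush: Cleaning brush lying on the table left of the board; bystander. Origin under its middle, x along it.
- airgun: Air impact wrench, about 190 mm long and 60 mm thick, lying on the table at the right; bystander. Origin under its barrel.
- tin: Grey tin, 80 mm diameter, 90 mm tall, standing on the table at the left; bystander. Origin at the middle of its underside.
- ring1: The same ring: origin at the centre of its underside, 5 mm under its centre point.
- ring2: The same ring: origin at the centre of its underside, 5 mm under its centre point.
- ring3: The same ring: origin at the centre of its underside, 5 mm under its centre point.

How it is judged:
On the way, in this order (a step that is already met when the one before it is completed fails the run):
1. a first ring lies in the slot, the other two do not (((x of ring1_mid in the frame of slot between -0.036 and 0.036 m and y of ring1_mid in the frame of slot between -0.026 and 0.026 m and z of ring1_mid in the frame of slot between -0.002 and 0.055 m) or (x of ring2_mid in the frame of slot between -0.036 and 0.036 m and y of ring2_mid in the frame of slot between -0.026 and 0.026 m and z of ring2_mid in the frame of slot between -0.002 and 0.055 m) or (x of ring3_mid in the frame of slot between -0.036 and 0.036 m and y of ring3_mid in the frame of slot between -0.026 and 0.026 m and z of ring3_mid in the frame of slot between -0.002 and 0.055 m))), for 0.2 s.
2. then a second ring has joined it, the third has not ((((x of ring1_mid in the frame of slot between -0.036 and 0.036 m and y of ring1_mid in the frame of slot between -0.026 and 0.026 m and z of ring1_mid in the frame of slot between -0.002 and 0.055 m) and (x of ring2_mid in the frame of slot between -0.036 and 0.036 m and y of ring2_mid in the frame of slot between -0.026 and 0.026 m and z of ring2_mid in the frame of slot between -0.002 and 0.055 m)) or ((x of ring1_mid in the frame of slot between -0.036 and 0.036 m and y of ring1_mid in the frame of slot between -0.026 and 0.026 m and z of ring1_mid in the frame of slot between -0.002 and 0.055 m) and (x of ring3_mid in the frame of slot between -0.036 and 0.036 m and y of ring3_mid in the frame of slot between -0.026 and 0.026 m and z of ring3_mid in the frame of slot between -0.002 and 0.055 m)) or ((x of ring2_mid in the frame of slot between -0.036 and 0.036 m and y of ring2_mid in the frame of slot between -0.026 and 0.026 m and z of ring2_mid in the frame of slot between -0.002 and 0.055 m) and (x of ring3_mid in the frame of slot between -0.036 and 0.036 m and y of ring3_mid in the frame of slot between -0.026 and 0.026 m and z of ring3_mid in the frame of slot between -0.002 and 0.055 m)))), for 0.2 s.
3. then all three rings lie in the slot (x of ring1_mid in the frame of slot between -0.036 and 0.036 m and y of ring1_mid in the frame of slot between -0.026 and 0.026 m and z of ring1_mid in the frame of slot between -0.002 and 0.055 m and x of ring2_mid in the frame of slot between -0.036 and 0.036 m and y of ring2_mid in the frame of slot between -0.026 and 0.026 m and z of ring2_mid in the frame of slot between -0.002 and 0.055 m and x of ring3_mid in the frame of slot between -0.036 and 0.036 m and y of ring3_mid in the frame of slot between -0.026 and 0.026 m and z of ring3_mid in the frame of slot between -0.002 and 0.055 m), for 0.2 s.
At the end, for the whole second after the job is handed in: All three rings lie at rest in the slot behind the gate (centres between its walls and at least 10 mm below the deck), having dropped in one after another; the socket and the bolt stand upright within 15 mm of where they stood, and the other bystanders within 20 mm (all of step 3 and linear speed of each of ring1, ring2, ring3 below 0.02 m/s and distance of each of socket, bolt from where it was at the start of the episode below 0.015 m and angle between each of socket, bolt's own z axis and vertical below 0.2 rad and distance of each of flask, wrench, brush, airgun, tin from where it was at the start of the episode below 0.02 m); the robot touches nothing.
It fails at once if a ring is lifted (its centre more than 10 mm higher than when lying on the deck) (height (world z) of any of ring1_mid, ring2_mid, ring3_mid above 0.085 m).
It fails at once if the socket or the bolt is pushed away (15 mm) or tipped (distance of any of socket, bolt from where it was at the start of the episode above 0.015 m or angle between any of socket, bolt's own z axis and vertical above 0.4 rad).
It fails at once if another bystander is moved by more than 20 mm (distance of any of flask, wrench, brush, airgun, tin from where it was at the start of the episode above 0.02 m).
It also fails if it takes over 72 s, if anything falls off the work surface, if the arm or the gripper's body presses on something with over 40 N, if the wrist force passes 120 N, or if a joint passes its speed limit or range.

### The arm

A 6-joint arm with a two-finger parallel gripper is mounted at the origin on the work surface. World frame = base frame: x ahead of the robot, y to its left, z up, the work surface at z = 0. Lengths are in m, angles in rad, forces in N, time in s.
With the tool pointing down it reaches from about 0.325 to 0.9 m from the base axis. Payload 6.1 kg.
Tool frame: the origin (TCP) lies midway between the tips of the shut fingers; the grasp point (between the pads) lies ctrl.pinch_z behind it (ctrl.pinch_z is the distance from the TCP to the grasp point, in m); z points along the fingers, y is the line along which they close (so a half turn about z gives the same grasp; the last joint's range is limited). The gripper opens to 85 mm and grips with 20 to 120 N. Pads are 22 mm wide; open, the fingers measure 114 mm over their backs; the gripper's body (76 mm by 85 mm) begins 54 mm behind the grasp point. The pads swing forward as they close: fully open they stand 13 mm farther back than shut.
Start: joints at [-1.331, 0.22, 1.526, -0, 1.395, -0.126], TCP at [0.224, -0.584, 0.203] pointing down, gripper open.
Joint ranges: [-2.98, 2.98], [-0.91, 2.08], [0.09, 2.57], [-1.24, 4.39], [0.2, 2.65], [-2.68, 2.68]. Speed limits (rad/s): [2.57, 2.57, 3.01, 3.14, 3.14, 3.14].

### API

Orientations are given as a rotation vector (axis times angle).
In Python, from cell import ctrl gives the robot as it stands.
- The arm moves only by the tool arm_command, never from a script. Its argument "targets" is a list of rows, each a list of 4 numbers: the shift along the tool's x, y, z in units of 0.4 m (1.0 is 0.4 m), then the turn about the tool's z in units of pi/4 rad (1.0 is pi/4 rad). In form: [[tx, ty, tz, turn], ...]. A call has 1 to 8 rows; each row is the pose to reach, as a shift and turn from the pose commanded when the call began, along the tool's axes at that moment; what a row does not reach only later rows make up. A row lasts 1/10 s, in which the tool goes at most 50 mm and 8.59 degrees, less where a joint would pass 70% of its speed; a pose out of reach is approached as far as the arm can. A call with a number of a shift or a turn outside -1 to 1 is refused whole. A call with a gripper value outside its range is refused whole. "hand" is the closure, from -1 (fully open) to 1 (shut), so that 0 is half open, set as the call begins (left out, the last holds). The fingers move at their own pace and stop on an object; the grip force is fixed at half the most. Time passes only in rows, so rows that repeat a pose let the fingers close. It gives the time, the measured TCP pose, the force, the opening and the grip force at its end, in the units of the state.
- ctrl.get_state(): the state, without advancing time (a new reading comes with each control period).
- ctrl.snapshot(name): name is "side" or "top"; returns (picture, depth): 400x640x3 uint8, blue, green, red; 400x640 float32, m along the optical axis (not along the pixel's ray), 0 where there is no reading.
- ctrl.get_calibration(name): a dict with "mtx" (3x3 intrinsics, pixels), "T" (4x4, takes a point from camera to world coordinates). Camera axes: x right, y down, z forward; pixel columns grow to the right and rows downward; lengths in m; the calibration is good to about 2 mm. A picture is of the moment at which its call begins. get_calibration takes no time and is no camera call.
- ctrl.job_done(): hands the job in; it is judged then, once.
The state is a dict: "time_s": time; "q": joint angles; "qd": joint speeds; "joint_torque": joint torques, N m; "ee_pos": TCP position; "orientation": TCP orientation; "force": force on the tool from outside, world axes, zero at the start; "moment": the same for the moment, N m; "gripper_width": finger opening in m; "grip_force": force on a finger pad.
Only numpy, scipy, OpenCV 4.12 (cv2) and the standard library are available. Lean on these libraries where they do the work, as an engineer would, in place of code of your own. Each camera call takes 0.05 s, during which the arm holds its last target. There are 200 camera calls.

## Working session

There is one attempt and no reset: what is moved stays moved. The work goes in short steps, Python scripts to look and compute and a tool call to move; the robot and the scene stay as the last step left them, time stands still between calls to the robot, and variables do not carry over. Pictures are saved under pics/ and viewed, at most 10 in all, crops included, and the job is handed in when it is done.

Besides the shell and the picture viewer there is one more tool, called as name(argument=value, ...) on one line, values as JSON. arm_command: Moves the arm, as the interface text tells. Shifts and turns lie within -1 to 1; 1 stands for 0.4 m of shift or pi/4 rad of turn. Its arguments: {"type":"object","properties":{"targets":{"type":"array","items":{"type":"array","items":{"type":"number"}}},"hand":{"type":"number"}},"required":["targets"]}

```bash
mkdir -p pics; ls; python3 - <<'E'
from cell import ctrl
import cv2,numpy as np
np.set_printoptions(precision=4,suppress=True)
s=ctrl.get_state();print(s['time_s'],s['ee_pos'],s['orientation'],s['gripper_width'],ctrl.pinch_z)
for n in('top','side'):
    p,d=ctrl.snapshot(n);c=ctrl.get_calibration(n);print(n,c['mtx'],c['T'])
    cv2.imwrite(f'pics/{n}0.png',p);np.save(f'{n}0.npy',d)
E
```

```text
pics
0.0 [ 0.2234 -0.583   0.2018] [-3.0873 -0.571   0.0002] 0.08537526980658802 0.0187
top [[473.1609   0.     321.0656]
 [  0.     473.1609 202.9201]
 [  0.       0.       1.    ]] [[ 0.0165 -0.9983  0.0551  0.4556]
 [-0.9998 -0.0168 -0.0055  0.0099]
 [ 0.0065 -0.055  -0.9985  1.4989]
 [ 0.      0.      0.      1.    ]]
side [[398.0494   0.     322.0292]
 [  0.     398.0494 197.4697]
 [  0.       0.       1.    ]] [[ 0.9565 -0.1769  0.232   0.2703]
 [-0.2917 -0.5681  0.7695 -0.8876]
 [-0.0043 -0.8037 -0.595   0.8049]
 [ 0.      0.      0.      1.    ]]
```

View pics/top0.png

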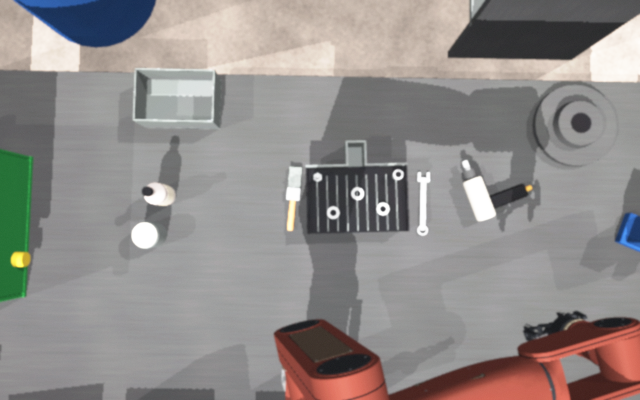

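View pics/side0.png

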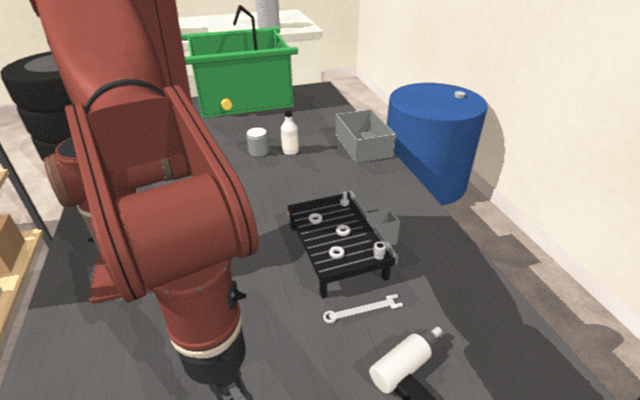

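The top picture shows the board at about (357,198), with the gate at (357,165). The rings are near (333,212), (357,193) and (383,209), the bolt near (318,177) and the socket near (398,174). I'll enlarge that area.

```bash
python3 - <<'E'
import cv2
p=cv2.imread('pics/top0.png');cv2.imwrite('pics/c0.png',cv2.resize(p[135:240,290:425],None,fx=5.6,fy=5.6,interpolation=cv2.INTER_CUBIC))
E
```

```text
(no output)
```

View pics/c0.png

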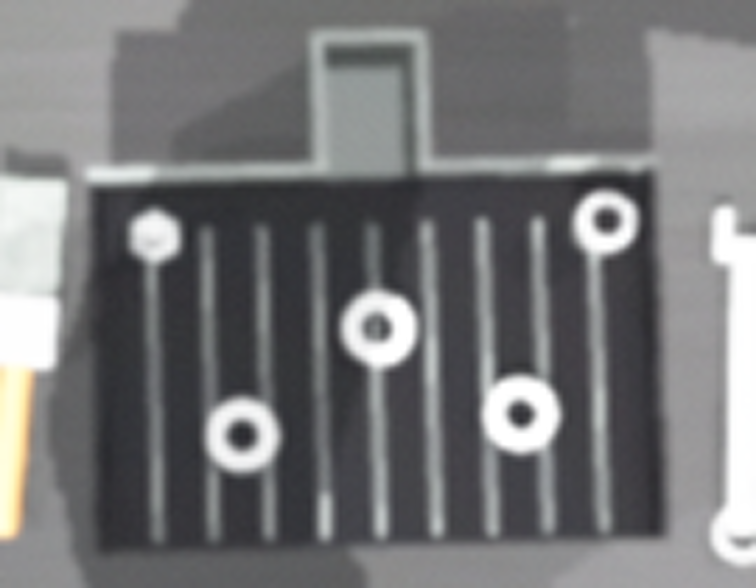

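The crop (5.6×, offset 290,135) shows:
- Rings A (242,435), B (379,328) and C (521,414).
- Socket (606,222) and bolt (155,237).
- Fence top from (88,176) to (657,163).
- Slot outer walls at columns 312 and 428, with the far edge at row 32.
- Deck front edge from (98,549) to (664,536).

```bash
cat > h.py <<'E'
import numpy as np,cv2
from cell import ctrl
np.set_printoptions(precision=4,suppress=True)
def p2w(u,v,z,n='top'):
    c=ctrl.get_calibration(n);r=c['T'][:3,:3]@np.linalg.inv(c['mtx'])@[u,v,1];o=c['T'][:3,3]
    return o+r*(z-o[2])/r[2]
def crop(u,v,z): return p2w(290+(u+.5)/5.6-.5,135+(v+.5)/5.6-.5,z)[:2]
E
python3 - <<'E'
from h import *
L,R=crop(88,176,.086),crop(657,163,.086)
f1,f2=crop(98,549,.07),crop(664,536,.07)
w1,w2=crop(312,32,.086),crop(428,30,.086)
print('fence',L,R,np.linalg.norm(L-R),'front',f1,f2,np.linalg.norm(f1-f2),'slotfar',w1,w2,np.linalg.norm(w1-w2))
for a,b in((L,R),(f1,f2)): d=a-b;print('yaw',np.arctan2(-d[0],d[1]))
d=L-R;yaw=np.arctan2(-d[0],d[1]);d2=f1-f2;yaw=(yaw+np.arctan2(-d2[0],d2[1]))/2
ex=np.array([np.cos(yaw),np.sin(yaw)]);ey=np.array([-ex[1],ex[0]])
# origin estimates
print((L+R)/2-.103*ex,(f1+f2)/2+.1*ex,(w1+w2)/2-.177*ex)
O=((L+R)/2-.103*ex+(f1+f2)/2+.1*ex)/2
print('O',O,'yaw',yaw)
for n,u,v,z in(('A',242,435,.08),('B',379,328,.08),('C',521,414,.08),('sock',606,222,.108),('bolt',155,237,.111)):
    w=crop(u,v,z);print(n,w,'board',(w-O)@ex,(w-O)@ey)
E
```

```text
fence [0.6437 0.0512] [ 0.6561 -0.2542] 0.3056367914575327 front [0.4441 0.0426] [ 0.4561 -0.2623] 0.30509633866269215 slotfar [ 0.7238 -0.0679] [ 0.7259 -0.1303] 0.06248076080871697
yaw 0.04032859907349929
yaw 0.03935891001735528
[ 0.547  -0.1056] [ 0.55   -0.1059] [ 0.548  -0.1062]
O [ 0.5485 -0.1058] yaw 0.03984375454542728
A [ 0.5064 -0.0337] board -0.03919390706916126 0.07367889488293144
B [ 0.5651 -0.1064] board 0.016589219841065032 -0.001330428021257514
C [ 0.5202 -0.1832] board -0.031390129208617626 -0.07624478752771237
sock [ 0.6211 -0.2233] board 0.06787841190686955 -0.12039444114946317
bolt [0.6087 0.0146] board 0.06498522260157072 0.11786887553918791
```

```bash
cat >> h.py <<'E'
from scipy.spatial.transform import Rotation as Rn
O=np.array([.5485,-.1058]);Y=.0398
EX=np.array([np.cos(Y),np.sin(Y)]);EY=np.array([-EX[1],EX[0]])
def plan(*tg):
    """targets (bx mm, by mm, z mm, heading deg in board) -> rows in arm_command units from the present pose"""
    s=ctrl.get_state();R=Rn.from_rotvec(s['orientation']).as_matrix();t=np.arctan2(R[1,0],R[0,0])
    b=EX@(s['ee_pos'][:2]-O),EY@(s['ee_pos'][:2]-O)
    print('t %.2f board %.1f %.1f z %.1f head %.1f w %.1f'%(s['time_s'],b[0]*1e3,b[1]*1e3,s['ee_pos'][2]*1e3,np.degrees(t-Y),s['gripper_width']*1e3),'F',s['force'])
    for x,y,z,h in tg:
        p=np.r_[O+EX*x/1e3+EY*y/1e3,z/1e3]
        d=R.T@(p-s['ee_pos'])/.4; print((x,y,z,h),d.round(4),round(-(np.radians(h)+Y-t)/(np.pi/4),4))
E
python3 -c "
from h import *
plan((-26,-1,160,0))"
```

```text
t 0.10 board -343.8 -464.0 z 201.9 head 18.7 w 85.6 F [-0.2571 -1.05   -0.2054]
(-26, -1, 160, 0) [ 1.1234 -0.8418  0.1065] 0.4151
```

arm_command(targets=[[0.9,-0.67,0.05,0.415],[0.9,-0.67,0.05,0.415],[0.9,-0.67,0.05,0.415],[0.9,-0.67,0.05,0.415],[0.9,-0.67,0.05,0.415],[0.9,-0.67,0.05,0.415],[0.9,-0.67,0.05,0.415],[0.9,-0.67,0.05,0.415]], hand=0.42)

```text
time_s: 0.9
ee_pos: [0.438, -0.2442, 0.1848]
orientation: [-3.141, -0.062, 0.0]
force: [1.0, -0.7, 0.1]
gripper_width: 0.0246
grip_force: 0.0
```

```bash
python3 -c "
from h import *
plan((-26,-1,160,0))"
```

```text
t 0.90 board -115.9 -133.9 z 184.8 head -0.0 w 24.6 F [ 0.99   -0.6756  0.0798]
(-26, -1, 160, 0) [ 0.2247 -0.3322  0.062 ] -0.0002
```

arm_command(targets=[[0.22,-0.33,0.06,0],[0.22,-0.33,0.06,0],[0.22,-0.33,0.06,0],[0.22,-0.33,0.06,0],[0.22,-0.33,0.06,0],[0.22,-0.33,0.06,0]])

```text
time_s: 1.5
ee_pos: [0.5197, -0.1115, 0.1609]
orientation: [3.14, 0.063, -0.001]
force: [0.3, 0.2, 0.8]
gripper_width: 0.025
grip_force: 0.0
```

```bash
python3 -c "
from h import *
plan((-26,-1,85,0),(-26,-1,74,0))"
```

```text
t 1.50 board -29.0 -4.5 z 160.9 head 0.0 w 25.0 F [0.3274 0.1575 0.7883]
(-26, -1, 85, 0) [ 0.0076 -0.009   0.1899] 0.0003
(-26, -1, 74, 0) [ 0.0077 -0.009   0.2174] 0.0003
```

arm_command(targets=[[0.0,-0.01,0.1,0],[0.0,-0.01,0.17,0],[0.0,-0.01,0.2,0],[0.0,-0.01,0.215,0],[0.0,-0.01,0.215,0],[0.0,-0.01,0.215,0]])

```text
time_s: 2.1
ee_pos: [0.5211, -0.1077, 0.0766]
orientation: [3.14, 0.061, 0.004]
force: [0.8, -0.2, 0.7]
gripper_width: 0.0251
grip_force: 0.0
```

```bash
python3 -c "
from h import *
p,d=ctrl.snapshot('side');cv2.imwrite('pics/s1.png',cv2.resize(p[180:300,270:420],None,fx=5,fy=5,interpolation=cv2.INTER_CUBIC))
plan((45,-1,74,0),(83,0,74,0))"
```

```text
t 2.15 board -27.3 -0.7 z 76.8 head -0.0 w 25.0 F [-0.4452 -0.5148  0.186 ]
(45, -1, 74, 0) [0.1808 0.0007 0.0074] -0.0006
(83, 0, 74, 0) [ 0.2758 -0.0019  0.0077] -0.0006
```

View pics/s1.png

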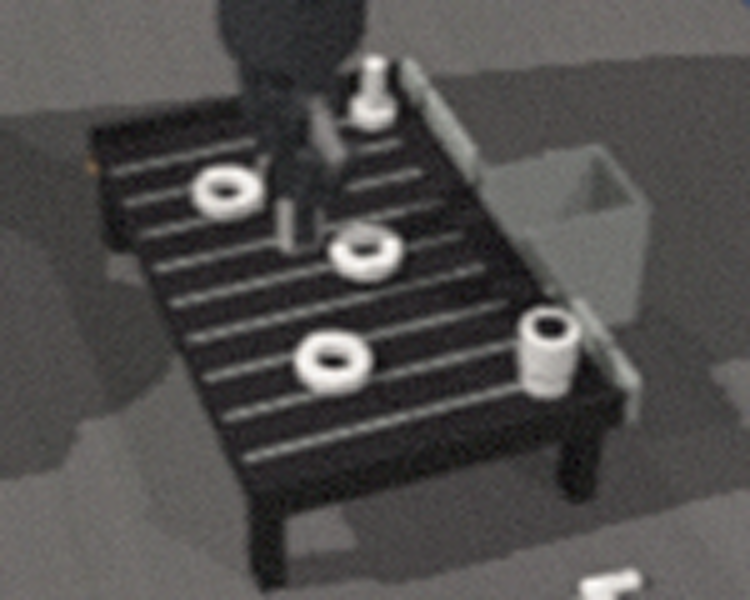

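The fingertips, near (298,248) in the side crop, stand just behind ring B at (365,250). I'll lower the hand a little and push.

arm_command(targets=[[0.0,0,0.008,0],[0.03,0,0.008,0],[0.06,0,0.008,0],[0.09,0,0.008,0],[0.12,0,0.008,0],[0.15,0,0.008,0],[0.18,0,0.008,0],[0.18,0,0.008,0]])

```text
time_s: 2.95
ee_pos: [0.5941, -0.1038, 0.0723]
orientation: [3.141, 0.064, 0.003]
force: [0.1, -0.8, -0.8]
gripper_width: 0.0248
grip_force: 0.0
```

```bash
python3 -c "
from h import *
p,d=ctrl.snapshot('top');cv2.imwrite('pics/t2.png',cv2.resize(p[135:240,290:425],None,fx=5.6,fy=5.6,interpolation=cv2.INTER_CUBIC))
plan((83,0,74,0))"
```

```text
t 3.00 board 44.5 0.3 z 72.0 head 0.0 w 24.7 F [-0.9556 -0.1317 -0.0003]
(83, 0, 74, 0) [ 0.0962  0.0009 -0.005 ] 0.001
```

View pics/t2.png

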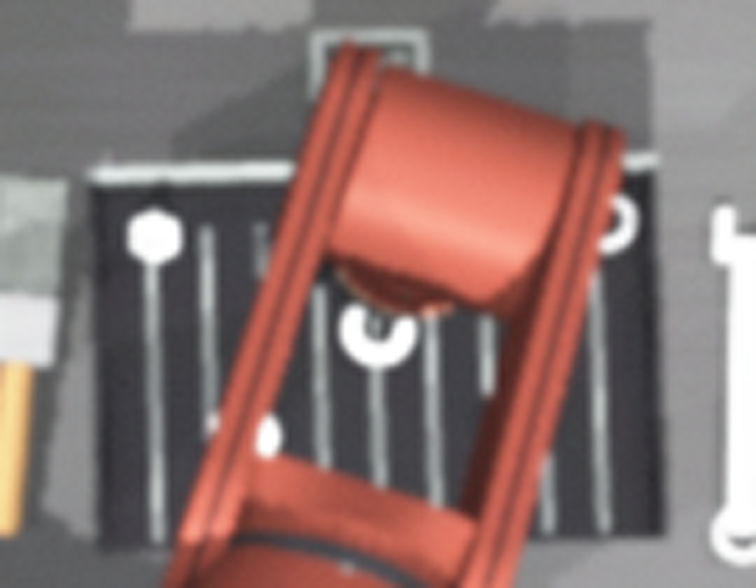

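The top picture shows ring B still at about (376,332), so the fingers passed over it. I'll check from the side how high the tips are.

```bash
python3 -c "
from h import *
p,d=ctrl.snapshot('side');cv2.imwrite('pics/s2.png',cv2.resize(p[180:290,280:420],None,fx=5.6,fy=5.4,interpolation=cv2.INTER_CUBIC))
np.save('s2.npy',d)
c=ctrl.get_calibration('side')
for b in ((44.5,0,72),(44.5,0,80),(33.5,-12,72),(33.5,-27,72)):
  w=np.r_[O+EX*b[0]/1e3+EY*b[1]/1e3,b[2]/1e3,1];q=np.linalg.inv(c['T'])@w;q=c['mtx']@q[:3];q=q[:2]/q[2];print(b,(q[0]-280)*5.6,(q[1]-180)*5.4)
"
```

```text
(44.5, 0, 72) 401.7848598659779 261.98774957220195
(44.5, 0, 80) 402.4299392766981 250.24671445208992
(33.5, -12, 72) 390.5891846515881 281.21357453375066
(33.5, -27, 72) 402.3155464915782 299.740585655339
```

View pics/s2.png

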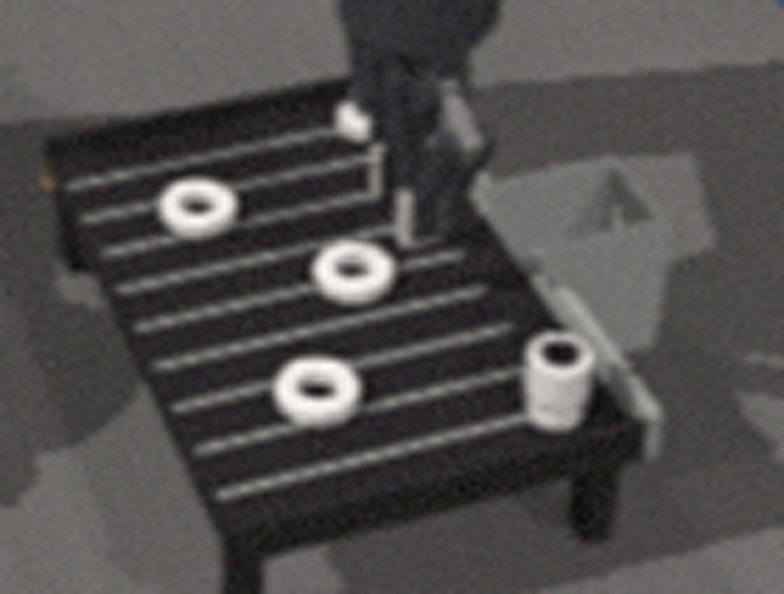

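```bash
python3 -c "
from h import *
d=np.load('s2.npy');c=ctrl.get_calibration('side');K=np.linalg.inv(c['mtx'])
for U,V in((404,200),(404,215),(404,230),(404,240),(404,250),(375,170),(375,185),(375,195),(430,225),(430,240),(350,250),(338,270),(320,363),(200,182)):
  u,v=round(280+U/5.6-.5),round(180+V/5.4-.5);z=d[v,u]
  w=(c['T']@np.r_[K@[u,v,1]*z,1])[:3];print(U,V,(EX@(w[:2]-O)*1e3).round(1),(EY@(w[:2]-O)*1e3).round(1),(w[2]*1e3).round(1))
"
```

```text
404 200 33.8 -21.1 132.9
404 215 36.1 -16.6 121.8
404 230 35.6 -18.7 113.1
404 240 35.5 -19.7 106.8
404 250 48.8 8.5 73.2
375 170 58.7 77.9 72.5
375 185 54.1 66.5 71.1
375 195 51.1 59.0 70.0
430 225 43.8 -26.1 120.1
430 240 45.8 -23.1 106.6
350 250 18.7 9.4 81.0
338 270 8.0 -2.7 79.4
320 363 -23.6 -62.1 78.5
200 182 -33.6 90.4 80.2
```

```bash
python3 -c "
from h import *
d=np.load('s2.npy');c=ctrl.get_calibration('side');K=np.linalg.inv(c['mtx'])
v,u=np.mgrid[195:240,330:380];z=d[195:240,330:380]
P=(K@np.stack([u,v,0*u+1]).reshape(3,-1))*z.ravel();W=(c['T'][:3,:3]@P+c['T'][:3,3:]).T
b=np.c_[(W[:,:2]-O)@EX,(W[:,:2]-O)@EY,W[:,2]]*1e3
Z=b[:,2].reshape(z.shape).round().astype(int)
for r in range(12,40,1): print(r+195,Z[r,5:45:2])
"
```

```text
207 [ 71  70  70  69  71  73 137 140 169 168 169 165 196 198 197 195 194   5
   2   0]
208 [ 69  69  71  73  69  73 135 136 135 165 163 184 193 195 195 189 188  -3
  -2   2]
209 [ 69  71  71  72  72  70 131 134 132 163  72 180 188 192 189 186 184  -3
   0   0]
210 [ 70  74  72  72  71  71 127 130 128 159  70 177 186 186 184 181   3  -1
  -3   1]
211 [ 72  70  73  69  70  70 126 129 126 156 154 175 183 180 176 175  -1   0
   1   1]
212 [ 71  69  69  71  72  71 125 124 122 156 163 170 176 174 170 167   1   1
  -2  -1]
213 [ 71  71  70  71  71  71 119 120 119 149 159 168 172 165 161 163  85  87
  87  86]
214 [ 73  70  69  70  70  69 114 117 116 148 157 165 156 155 157  82  87  86
  85  85]
215 [ 73  71  71  73  71  73 111 112 110 142 154 162 155 153 152  78  88  83
  84  78]
216 [805  71  72  72  71  72 109 110 107 135 153 155 152 148  70  76  85  85
  79  75]
217 [ 69  69  70  69  69  69 105 105 105 130 147 150 131  68  70  70  78  77
  75  73]
218 [ 72  69  72  72  70  73  69 101 125 126 132 130 130  72  71  70  76  75
  71  67]
219 [ 74  71  73  71  72  70  71  73 121 125 129 127 125
[... 446 characters left out ...]
1  71  71
  50  45]
225 [ 72  72  71  79  77  83  71  71  71 103  70  70  69  70  73  69  70  69
  44  40]
226 [69 72 79 81 80 83 81 71 73 72 72 69 71 71 68 70 70 72 69 39]
227 [70 70 82 80 80 79 83 78 71 70 73 68 70 70 74 71 69 70 71 34]
228 [74 79 82 74 73 74 80 78 70 71 71 70 71 70 68 71 70 70 71 31]
229 [69 81 82 70 69 70 80 78 72 72 70 69 70 71 70 70 69 72 69 73]
230 [69 84 82 69 70 68 80 82 69 71 69 70 69 71 70 71 70 68 69 70]
231 [70 78 84 80 70 77 79 82 72 69 70 70 68 71 69 71 71 70 71 73]
232 [70 74 78 78 80 80 79 78 72 72 70 70 71 70 70 69 69 71 71 72]
233 [73 72 76 78 80 80 79 74 70 69 68 72 70 72 74 74 71 69 71 71]
234 [70 70 76 75 78 77 75 70 73 68 73 70 70 71 71 71 70 71 70 73]
```

The depth data puts the fingertips at z≈103 mm while the TCP reads 72, so the tips sit about 31 mm higher than reported. In x and y they agree with the reading. I'll go back behind ring B, lower the hand and measure the tips again.

arm_command(targets=[[-0.08,0,0,0],[-0.18,0,0,0],[-0.18,0,0,0],[-0.18,0,0,0],[-0.18,0,0.02,0],[-0.18,0,0.04,0],[-0.18,0,0.05,0],[-0.18,0,0.05,0]])

```text
time_s: 3.85
ee_pos: [0.5195, -0.1064, 0.0506]
orientation: [-3.14, -0.063, 0.003]
force: [0.4, 0.2, 0.0]
gripper_width: 0.0246
grip_force: 0.0
```

```bash
cat >> h.py <<'E'
def tip():
    s=ctrl.get_state();bx=EX@(s['ee_pos'][:2]-O)*1e3;by=EY@(s['ee_pos'][:2]-O)*1e3
    p,d=ctrl.snapshot('side');c=ctrl.get_calibration('side')
    v,u=np.mgrid[0:400,0:640];P=(np.linalg.inv(c['mtx'])@np.stack([u,v,0*u+1]).reshape(3,-1))*d.ravel()
    W=(c['T'][:3,:3]@P+c['T'][:3,3:]).T;b=np.c_[(W[:,:2]-O)@EX,(W[:,:2]-O)@EY,W[:,2]]*1e3
    k=(abs(b[:,0]-bx)<14)&(b[:,1]-by<-10)&(b[:,1]-by>-40)&(b[:,2]>60)&(b[:,2]<130)
    print('lowest',np.sort(b[k&(b[:,2]>75.5)][:,2])[:12].round(0))
E
python3 -c "
from h import *
plan((-28,0,44,0));tip()"
```

```text
t 3.85 board -29.0 0.5 z 50.6 head 0.0 w 24.6 F [0.391  0.2079 0.0044]
(-28, 0, 44, 0) [0.0024 0.0013 0.0164] 0.0004
lowest [79. 80. 81. 83. 84. 84. 85. 87. 88. 88. 88. 88.]
```

arm_command(targets=[[0,0,0.008,0],[0,0,0.016,0],[0,0,0.016,0],[0,0,0.016,0]])

```text
time_s: 4.3
ee_pos: [0.52, -0.1067, 0.0454]
orientation: [-3.141, -0.063, 0.0]
force: [-0.0, -0.5, 0.4]
gripper_width: 0.0248
grip_force: 0.0
```

```bash
python3 -c "
from h import *
plan((44,0,44,0),(83,0,44,0))"
```

```text
t 4.30 board -28.5 0.2 z 45.4 head 0.0 w 24.8 F [-0.0173 -0.489   0.4023]
(44, 0, 44, 0) [0.1813 0.0005 0.0036] 0.0001
(83, 0, 44, 0) [0.2788 0.0005 0.0036] 0.0001
```

arm_command(targets=[[0.03,0,0.002,0],[0.06,0,0.002,0],[0.085,0,0.002,0],[0.11,0,0.002,0],[0.13,0,0.002,0],[0.15,0,0.002,0],[0.17,0,0.002,0],[0.18,0,0.002,0]])

```text
time_s: 5.1
ee_pos: [0.5928, -0.1038, 0.0447]
orientation: [3.141, 0.063, 0.0]
force: [-0.5, -0.3, 0.4]
gripper_width: 0.0246
grip_force: 0.2
```

```bash
python3 -c "
from h import *
p,d=ctrl.snapshot('side');cv2.imwrite('pics/s3.png',cv2.resize(p[180:290,280:420],None,fx=5.6,fy=5.4,interpolation=cv2.INTER_CUBIC))
plan((83,0,44,0))"
```

```text
t 5.15 board 44.6 0.2 z 44.8 head 0.0 w 24.8 F [-0.6836 -0.6545  0.6528]
(83, 0, 44, 0) [0.096  0.0004 0.002 ] 0.0002
```

View pics/s3.png

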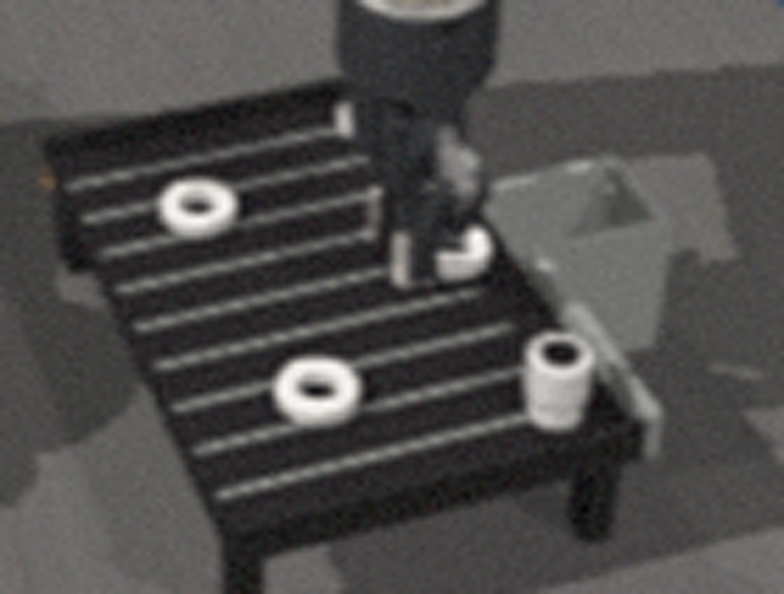

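Ring B, at (465,252), has moved forward and sits in front of the fork. I'll push it through the gate, then back off.

arm_command(targets=[[0.02,0,0.001,0],[0.04,0,0.001,0],[0.055,0,0.001,0],[0.07,0,0.001,0],[0.085,0,0.001,0],[0.095,0,0.001,0],[0.098,0,0.001,0],[0.098,0,0.001,0]])

```text
time_s: 5.95
ee_pos: [0.6313, -0.1023, 0.0443]
orientation: [-3.141, -0.063, 0.0]
force: [1.2, 0.1, 0.9]
gripper_width: 0.025
grip_force: 0.0
```

arm_command(targets=[[-0.04,0,0,0],[-0.08,0,-0.05,0],[-0.12,0,-0.15,0],[-0.15,0,-0.2,0],[-0.15,0,-0.2,0],[-0.15,0,-0.2,0]])

```text
time_s: 6.55
ee_pos: [0.5714, -0.1048, 0.1246]
orientation: [3.141, 0.062, 0.002]
force: [-0.2, -0.2, -0.6]
gripper_width: 0.0249
grip_force: 0.0
```

```bash
cat >> h.py <<'E'
def slot():
    d=ctrl.snapshot('side')[1];c=ctrl.get_calibration('side')
    p,dt=ctrl.snapshot('top');return p
def white(p):
    m=cv2.inRange(cv2.cvtColor(p,cv2.COLOR_BGR2GRAY),190,255);n,l,st,ce=cv2.connectedComponentsWithStats(m)
    for i in range(1,n):
        if 12<st[i,4]<300 and 300<ce[i][0]<410 and 135<ce[i][1]<235:
            w=p2w(*ce[i],.08)[:2]-O;print('white',ce[i].round(1),st[i,4],'board',(EX@w*1e3).round(1),(EY@w*1e3).round(1))
E
python3 -c "
from h import *
p=ctrl.snapshot('side')[0];cv2.imwrite('pics/s4.png',cv2.resize(p[180:290,280:420],None,fx=5.6,fy=5.4,interpolation=cv2.INTER_CUBIC))
white(ctrl.snapshot('top')[0])
plan((-66,100,80,-41),(-66,100,44,-41))"
```

```text
white [364.9 148.9] 18 board 150.1 -28.0
white [327.3 165.3] 88 board 102.9 86.9
white [317. 177.] 66 board 68.2 118.7
white [378.7 207.5] 50 board -28.1 -64.6
white [329. 211.] 40 board -35.1 85.0
t 6.65 board 22.1 0.5 z 122.9 head 0.0 w 24.9 F [ 0.5663 -0.758  -0.9819]
(-66, 100, 80, -41) [-0.22   -0.2487  0.1078] 0.9111
(-66, 100, 44, -41) [-0.2198 -0.2486  0.1978] 0.9111
```

View pics/s4.png

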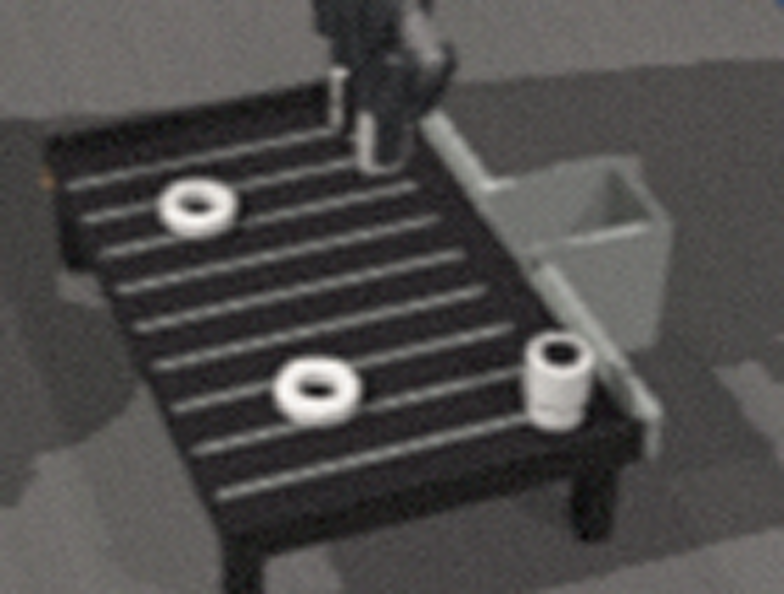

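Ring B has left the deck and dropped into the slot. The bolt, the socket and the other two rings haven't moved. Ring A is next.

arm_command(targets=[[-0.22,-0.249,0.0,0.91],[-0.22,-0.249,0.0,0.91],[-0.22,-0.249,0.05,0.91],[-0.22,-0.249,0.1,0.91],[-0.22,-0.249,0.108,0.91],[-0.22,-0.249,0.108,0.91],[-0.22,-0.249,0.108,0.91],[-0.22,-0.249,0.108,0.91]])

```text
time_s: 7.45
ee_pos: [0.4797, -0.0089, 0.0811]
orientation: [-2.966, 1.037, 0.0]
force: [0.2, -0.5, -0.2]
gripper_width: 0.0247
grip_force: 0.0
```

```bash
python3 -c "
from h import *
p=ctrl.snapshot('side')[0];cv2.imwrite('pics/s5.png',cv2.resize(p[180:290,280:420],None,fx=5.6,fy=5.4,interpolation=cv2.INTER_CUBIC))
plan((-66,100,44,-41),(25,17,44,-41))"
```

```text
t 7.50 board -64.8 99.5 z 81.3 head -40.9 w 24.6 F [0.0046 0.0629 0.9967]
(-66, 100, 44, -41) [-0.003   0.001   0.0932] 0.003
(25, 17, 44, -41) [0.3048 0.0091 0.0933] 0.003
```

View pics/s5.png

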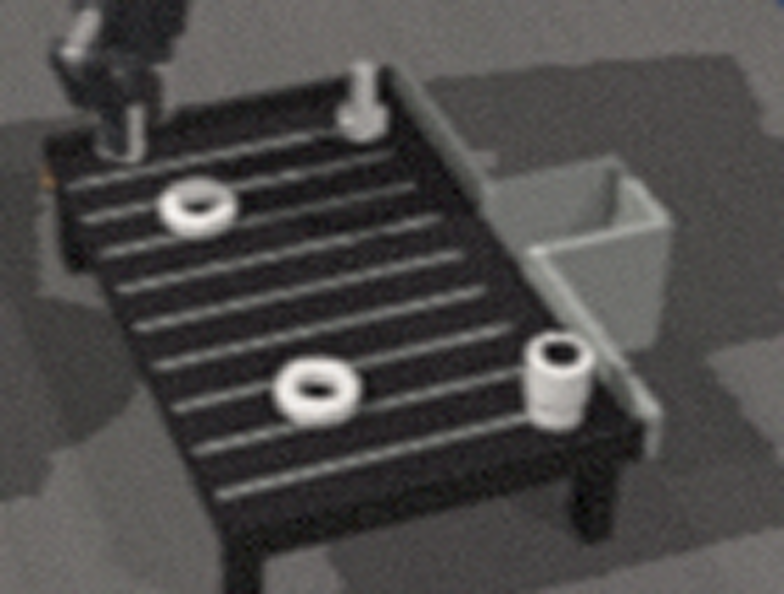

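The bolt at (362,105) and the socket are standing, and the fork is behind ring A at (198,208). I'll lower it and push diagonally onto the gate axis.

arm_command(targets=[[-0.003,0,0.05,0],[-0.003,0,0.08,0],[-0.003,0,0.093,0],[-0.003,0,0.093,0],[0.02,0.002,0.093,0],[0.045,0.003,0.093,0],[0.07,0.004,0.093,0],[0.095,0.005,0.093,0]])

```text
time_s: 8.3
ee_pos: [0.509, -0.0349, 0.0444]
orientation: [-2.964, 1.04, -0.002]
force: [-1.8, 0.2, 0.3]
gripper_width: 0.0249
grip_force: 0.3
```

```bash
python3 -c "
from h import *
plan((25,17,44,-41))"
```

```text
t 8.30 board -36.7 72.4 z 44.4 head -41.0 w 24.9 F [-1.7784  0.2354  0.3247]
(25, 17, 44, -41) [0.2073 0.0036 0.0012] 0.0008
```

arm_command(targets=[[0.025,0,0.001,0],[0.05,0.001,0.001,0],[0.075,0.001,0.001,0],[0.1,0.002,0.001,0],[0.13,0.003,0.001,0],[0.16,0.003,0.001,0],[0.185,0.004,0.001,0],[0.207,0.004,0.001,0]])

```text
time_s: 9.1
ee_pos: [0.5721, -0.0877, 0.0434]
orientation: [2.964, -1.04, -0.0]
force: [-0.3, 1.3, 0.3]
gripper_width: 0.0247
grip_force: 0.3
```

arm_command(targets=[[0,0,0,0],[-0.03,0,0,0],[-0.06,0,-0.03,0],[-0.09,0,-0.1,0],[-0.09,0,-0.1,0],[-0.09,0,-0.1,0]])

```text
time_s: 9.7
ee_pos: [0.5431, -0.0639, 0.0841]
orientation: [-2.965, 1.039, -0.003]
force: [0.1, 0.1, 0.2]
gripper_width: 0.0247
grip_force: 0.0
```

```bash
cat >> h.py <<'E'
def rings():
    """ring-like clusters on the deck from the side camera's depth: top faces at z 75..84"""
    p,d=ctrl.snapshot('side');c=ctrl.get_calibration('side')
    g=cv2.cvtColor(p,cv2.COLOR_BGR2GRAY);m=cv2.inRange(g,165,255);m[:180]=0;m[295:]=0;m[:,:275]=0;m[:,410:]=0
    n,l,st,ce=cv2.connectedComponentsWithStats(m)
    for i in range(1,n):
        if st[i,4]<25: continue
        x,y,w,h=st[i,:4];W=p2w(x+(w-1)/2,y+(h-1)/2,.075,'side')[:2]-O
        print('ring?',st[i],'board',(EX@W*1e3).round(1),(EY@W*1e3).round(1))
E
python3 -c "
from h import *
rings();plan((4,0,80,0),(4,0,44,0))"
```

```text
ring? [341 191   7  14  55] board 76.7 139.1
ring? [346 223  13  10  72] board 45.4 0.6
ring? [374 242  12  17  95] board 78.4 -106.3
ring? [329 247  15  11 111] board -31.4 -75.3
t 9.75 board -4.1 42.0 z 83.3 head -40.9 w 24.9 F [ 0.5187  0.7094 -1.2503]
(4, 0, 80, 0) [0.0841 0.0661 0.0083] -0.9092
(4, 0, 44, 0) [0.0841 0.0661 0.0983] -0.9092
```

arm_command(targets=[[0.084,0.066,0,-0.909],[0.084,0.066,0,-0.909],[0.084,0.066,0,-0.909],[0.084,0.066,0,-0.909],[0.084,0.066,0.03,-0.909],[0.084,0.066,0.07,-0.909],[0.084,0.066,0.098,-0.909],[0.084,0.066,0.098,-0.909]])

```text
time_s: 10.55
ee_pos: [0.5521, -0.1059, 0.0426]
orientation: [-3.14, -0.061, 0.003]
force: [0.2, -0.1, -0.4]
gripper_width: 0.0248
grip_force: 0.0
```

```bash
python3 -c "
from h import *
rings();plan((83,0,44,0))"
```

```text
ring? [328 180  23   6  54] board 91.8 220.6
ring? [346 223  13  10  57] board 45.4 0.6
ring? [374 242  12  17 101] board 78.4 -106.3
ring? [329 247  15  11 113] board -31.4 -75.3
t 10.60 board 3.7 -0.2 z 42.9 head -0.1 w 24.9 F [ 0.3804 -0.2004  0.7288]
(83, 0, 44, 0) [ 0.1983 -0.0008 -0.003 ] -0.0015
```

arm_command(targets=[[0.025,0,-0.002,0],[0.05,0,-0.002,0],[0.075,0,-0.002,0],[0.1,0,-0.002,0],[0.125,0,-0.002,0],[0.15,0,-0.002,0],[0.175,0,-0.002,0],[0.198,0,-0.002,0]])

```text
time_s: 11.4
ee_pos: [0.6331, -0.103, 0.0451]
orientation: [3.141, 0.061, 0.0]
force: [0.2, 0.8, -0.2]
gripper_width: 0.0245
grip_force: 0.0
```

arm_command(targets=[[0,0,0,0],[-0.05,0,0,0],[-0.1,0,-0.05,0],[-0.15,0,-0.1,0],[-0.15,0,-0.1,0],[-0.15,0,-0.1,0]])

```text
time_s: 12.0
ee_pos: [0.5728, -0.1056, 0.0856]
orientation: [3.14, 0.061, 0.003]
force: [-0.0, -0.2, 0.1]
gripper_width: 0.0247
grip_force: 0.0
```

```bash
python3 -c "
from h import *
rings();plan((-62,-101,80,42),(-62,-101,44,42))"
```

```text
ring? [374 242  12  17 107] board 78.4 -106.3
ring? [329 247  15  11 113] board -31.4 -75.3
t 12.05 board 24.0 -0.6 z 84.9 head -0.1 w 25.0 F [ 0.4816  0.3179 -0.0119]
(-62, -101, 80, 42) [-0.2149  0.2513  0.0122] -0.9346
(-62, -101, 44, 42) [-0.2149  0.2513  0.1022] -0.9346
```

arm_command(targets=[[-0.205,0.256,0,-1],[-0.205,0.256,0,-1],[-0.205,0.256,0,-1],[-0.205,0.256,0,-1],[-0.205,0.256,0,-1],[-0.205,0.256,0.03,-1],[-0.205,0.256,0.06,-1],[-0.205,0.256,0.08,-1]])

```text
time_s: 12.85
ee_pos: [0.4936, -0.2102, 0.0509]
orientation: [-2.877, -1.256, 0.002]
force: [-0.5, 0.1, -0.7]
gripper_width: 0.0249
grip_force: 0.0
```

```bash
python3 -c "
from h import *
rings();plan((-58,-103,44,45),(27,-18,44,45))"
```

```text
ring? [314 201  29  12  85] board 14.8 113.1
t 12.90 board -59.8 -101.7 z 49.8 head 44.9 w 24.8 F [-0.5917  1.4277 -1.7344]
(-58, -103, 44, 45) [0.0009 0.0056 0.0145] -0.0027
(27, -18, 44, 45) [0.3014 0.005  0.0142] -0.0027
```

arm_command(targets=[[0.0,0.005,0.014,0],[0.0,0.005,0.014,0],[0.025,0.005,0.014,0],[0.05,0.005,0.014,0],[0.075,0.005,0.014,0],[0.1,0.005,0.014,0],[0.125,0.005,0.014,0],[0.15,0.005,0.014,0]])

```text
time_s: 13.7
ee_pos: [0.5372, -0.1674, 0.0477]
orientation: [2.878, 1.259, 0.0]
force: [-0.3, -0.7, 0.3]
gripper_width: 0.0248
grip_force: 0.4
```

```bash
python3 -c "
from h import *
plan((27,-18,44,45))"
```

```text
t 13.70 board -13.8 -61.1 z 47.7 head 45.0 w 24.8 F [-0.3313 -0.7452  0.3443]
(27, -18, 44, 45) [ 0.1483 -0.0042  0.0091] -0.0004
```

The hand is a little high at 47.7, so I'll back off and check where the ring is before going on.

arm_command(targets=[[-0.05,0,0,0],[-0.12,0,0,0],[-0.2,0,-0.1,0],[-0.2,0.1,-0.2,0],[-0.2,0.1,-0.25,0],[-0.2,0.1,-0.25,0]])

```text
time_s: 14.3
ee_pos: [0.515, -0.2565, 0.1527]
orientation: [2.872, 1.254, 0.008]
force: [0.3, -0.2, 0.9]
gripper_width: 0.0245
grip_force: 0.0
```

```bash
python3 -c "
from h import *
rings();white(ctrl.snapshot('top')[0]);plan((27,-18,44,45))
p=ctrl.snapshot('side')[0];cv2.imwrite('pics/s6.png',p[180:290,280:420])"
```

```text
ring? [337 180  18   2  25] board 116.0 224.2
ring? [338 234  14  13  92] board 6.5 -40.1
ring? [374 242  12  17 105] board 78.4 -106.3
white [373.8 160.2] 129 board 115.2 -54.0
white [353.9 157.7] 95 board 124.3 6.0
white [334.8 165.1] 78 board 103.1 64.0
white [397.1 174.5] 65 board 70.2 -122.9
white [317.5 177. ] 61 board 68.2 117.1
white [371.3 197.2] 126 board 3.6 -43.0
t 14.40 board -42.3 -146.6 z 147.9 head 45.0 w 25.1 F [-0.0733  0.3826 -0.4268]
(27, -18, 44, 45) [ 0.3497 -0.1054  0.2599] -0.0008
```

```bash
python3 -c "
from h import *
rings();plan((-24,-71,80,45),(-24,-71,44,45))"
```

```text
ring? [331 180  29   7  91] board 109.0 211.4
ring? [338 235  12  12  82] board 3.3 -41.0
ring? [374 242  11  17  94] board 77.2 -105.8
t 14.50 board -43.6 -145.5 z 146.0 head 45.0 w 24.4 F [ 0.2317 -0.0665  0.3819]
(-24, -71, 80, 45) [ 0.1664 -0.0967  0.1651] -0.0003
(-24, -71, 44, 45) [ 0.1664 -0.0964  0.2551] -0.0003
```

arm_command(targets=[[0.05,-0.097,0,0],[0.166,-0.097,0.05,0],[0.166,-0.097,0.15,0],[0.166,-0.097,0.2,0],[0.166,-0.097,0.24,0],[0.166,-0.097,0.253,0],[0.166,-0.097,0.253,0],[0.166,-0.097,0.253,0]])

```text
time_s: 15.3
ee_pos: [0.5283, -0.179, 0.0467]
orientation: [2.878, 1.259, 0.0]
force: [1.0, -0.4, -0.2]
gripper_width: 0.0248
grip_force: 0.0
```

```bash
python3 -c "
from h import *
plan((27,-18,44,45))"
```

```text
t 15.30 board -23.1 -72.4 z 46.7 head 45.0 w 24.8 F [ 1.0216 -0.3917 -0.1734]
(27, -18, 44, 45) [ 0.1846 -0.0077  0.0067] -0.0009
```

arm_command(targets=[[0.0,-0.005,0.007,0],[0.03,-0.005,0.007,0],[0.06,-0.006,0.007,0],[0.085,-0.006,0.007,0],[0.11,-0.007,0.007,0],[0.135,-0.007,0.007,0],[0.16,-0.008,0.007,0],[0.185,-0.008,0.007,0]])

```text
time_s: 16.1
ee_pos: [0.5766, -0.1217, 0.0435]
orientation: [-2.878, -1.259, 0.0]
force: [-0.6, -1.2, 0.2]
gripper_width: 0.0246
grip_force: 0.5
```

arm_command(targets=[[0,0,0,0],[-0.03,0,0,0],[-0.06,0,-0.03,0],[-0.09,0,-0.1,0],[-0.09,0,-0.1,0],[-0.09,0,-0.1,0]])

```text
time_s: 16.7
ee_pos: [0.5517, -0.1504, 0.085]
orientation: [2.878, 1.255, 0.003]
force: [0.4, -0.1, -0.4]
gripper_width: 0.0249
grip_force: 0.0
```

```bash
python3 -c "
from h import *
rings();white(ctrl.snapshot('top')[0]);plan((4,0,80,0),(4,0,44,0))"
```

```text
ring? [354 224   5   8  27] board 55.9 -3.1
ring? [374 242  12  17 111] board 78.4 -106.3
white [364.6 151. ] 66 board 143.8 -27.0
white [342.4 161.4] 189 board 113.7 41.0
white [392.3 163.5] 15 board 104.1 -109.5
white [403.3 163.4] 13 board 103.6 -142.9
white [317.1 176.9] 69 board 68.4 118.5
white [355.5 183.6] 114 board 45.7 3.1
white [365.  207.7] 18 board -27.6 -23.3
t 16.80 board 0.6 -43.5 z 83.2 head 44.9 w 24.8 F [-0.7825  0.7873 -0.5936]
(4, 0, 80, 0) [ 0.0828 -0.0709  0.008 ] 0.9979
(4, 0, 44, 0) [ 0.0828 -0.0708  0.098 ] 0.9979
```

arm_command(targets=[[0.083,-0.072,0,0.998],[0.083,-0.072,0,0.998],[0.083,-0.072,0,0.998],[0.083,-0.072,0,0.998],[0.083,-0.072,0.01,0.998],[0.083,-0.072,0.05,0.998],[0.083,-0.072,0.085,0.998],[0.083,-0.072,0.098,0.998]])

```text
time_s: 17.6
ee_pos: [0.5509, -0.1042, 0.0415]
orientation: [-3.139, -0.066, 0.007]
force: [-0.4, -0.6, 10.8]
gripper_width: 0.0251
grip_force: 6.3
```

```bash
python3 -c "
from h import *
rings();plan((83,0,44,0))"
```

```text
ring? [328 180  23   6  56] board 91.8 220.6
ring? [346 223  13   9  54] board 46.2 2.6
ring? [374 242  12  17 104] board 78.4 -106.3
t 17.65 board 2.8 1.3 z 42.1 head 0.1 w 24.6 F [-0.9237  0.4938  0.5673]
(83, 0, 44, 0) [ 0.2004  0.0037 -0.0055] 0.0028
```

arm_command(targets=[[0.02,0,-0.005,0.002],[0.045,0,-0.005,0.002],[0.07,0.001,-0.005,0.002],[0.095,0.002,-0.005,0.002],[0.12,0.003,-0.005,0.002],[0.145,0.004,-0.005,0.002],[0.17,0.004,-0.005,0.002],[0.2,0.004,-0.005,0.002]])

```text
time_s: 18.45
ee_pos: [0.6337, -0.1033, 0.0462]
orientation: [-3.141, -0.061, 0.0]
force: [-0.4, -0.1, -0.5]
gripper_width: 0.0245
grip_force: 0.0
```

arm_command(targets=[[0,0,0,0],[-0.05,0,0,0],[-0.1,0,-0.05,0],[-0.2,0,-0.15,0],[-0.3,0,-0.3,0],[-0.4,0,-0.4,0],[-0.4,0,-0.4,0],[-0.4,0,-0.4,0]])

```text
time_s: 19.25
ee_pos: [0.4734, -0.1106, 0.2112]
orientation: [3.138, 0.06, 0.011]
force: [0.2, 0.2, -0.3]
gripper_width: 0.0246
grip_force: 0.0
```

arm_command(targets=[[-0.05,0.1,0,0],[-0.05,0.2,0,0],[-0.05,0.3,0,0],[-0.05,0.4,0,0],[-0.05,0.5,0,0],[-0.05,0.5,0,0],[-0.05,0.5,0,0],[-0.05,0.5,0,0]])

```text
time_s: 20.05
ee_pos: [0.4607, -0.3091, 0.2054]
orientation: [-3.139, -0.062, 0.002]
force: [-0.8, 0.5, 0.5]
gripper_width: 0.0246
grip_force: 0.0
```

```bash
python3 -c "
from h import *
rings();p,d=ctrl.snapshot('top');white(p);plan()
s=ctrl.snapshot('side')[0]
a=cv2.resize(p[135:235,300:415],None,fx=3.4,fy=3.4,interpolation=cv2.INTER_CUBIC);b=cv2.resize(s[180:280,285:400],None,fx=3.4,fy=3.4,interpolation=cv2.INTER_CUBIC)
cv2.imwrite('pics/f.png',np.hstack([a,b]))"
```

```text
ring? [374 242  12  17 114] board 78.4 -106.3
white [354.2 157.6] 116 board 124.4 5.1
white [375.1 161.7] 119 board 110.4 -57.6
white [403.8 163.2] 16 board 103.9 -144.2
white [327.9 165.1] 34 board 103.4 85.0
white [397.6 174.4] 75 board 70.7 -124.6
white [317.4 176.8] 56 board 68.9 117.3
t 20.15 board -95.5 -199.5 z 206.0 head 0.0 w 24.5 F [ 0.1127 -1.3137 -0.2881]
```

View pics/f.png

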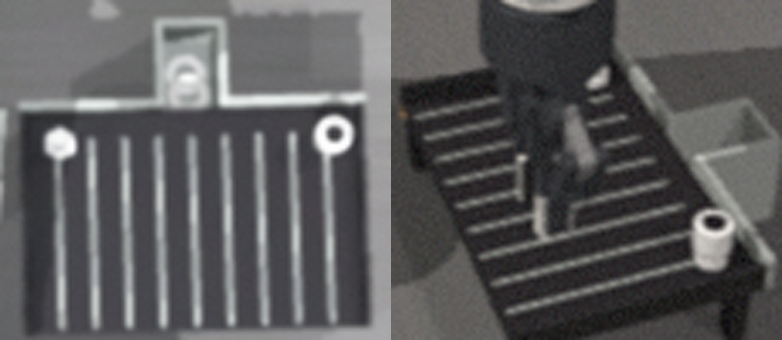

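The deck is empty apart from the bolt and the socket, and the rings lie in the slot at about (187,83). I'll check their height, then hand in.

```bash
python3 -c "
from h import *
d=ctrl.snapshot('top')[1];c=ctrl.get_calibration('top')
v,u=np.mgrid[140:175,340:372];P=(np.linalg.inv(c['mtx'])@np.stack([u,v,0*u+1]).reshape(3,-1))*d[140:175,340:372].ravel()
W=(c['T'][:3,:3]@P+c['T'][:3,3:]).T;b=np.c_[(W[:,:2]-O)@EX,(W[:,:2]-O)@EY,W[:,2]]*1e3
Z=b[:,2].reshape(u.shape).round().astype(int)
print(Z[6:28:2,4:28:2])
"
```

```text
[[-3 85 19  9  8 11  9  5 14 13 76 87]
 [ 0 84  2 -1  9  5  3  2  3 12 77 89]
 [-2 89  6 12  6  7  5  1  7 16 78 86]
 [ 2 84  1  1 16 13 17 18  6  1 70 85]
 [-2 88 -1 13  7  4 -1 13  5  8 65 90]
 [-1 84  6 14  4 38 40 17 17  6 67 80]
 [-2 88 83 11 38 34 36 35 37  2 70 84]
 [ 1 87 83 42 41 16 12 40 31  2 70 86]
 [-3 76 89 29 33 14  4  7 33  7 69 82]
 [85 84 88 33 32  6 11 33 33  7 65 84]
 [78 67 67 70 72 72 76 69 72 69 75 68]]
```

The top ring's upper face is at about 36 mm, so the three rings are stacked in the slot, well below the deck.

```bash
python3 -c "
from cell import ctrl
print(ctrl.job_done())"
```

```text
the job is handed in; nothing more can be done
None
```

I pushed all three rings through the gate one at a time; they lie stacked in the slot, with the socket and bolt still standing and the hand clear, and I handed the job in at about 20 s, with no verdict returned.

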